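# Pull the loose-capped oil bottle off the calibration bench

### The arm

A 7-joint arm with a two-finger parallel gripper is mounted at the origin on the work surface. World frame = base frame: x ahead of the robot, y to its left, z up, the work surface at z = 0. Lengths are in m, angles in rad, forces in N, time in s.
With the tool pointing down it reaches from about 0.35 to 0.9 m from the base axis. Payload 8.1 kg.
Tool frame: the origin (TCP) lies at the very end of the fingers, on their centre line; the grasp point (between the pads) lies 19 mm behind it (arm.tcp_to_grasp is the distance from the TCP to the grasp point, in m); z points along the fingers, y is the line along which they close (so a half turn about z gives the same grasp; the last joint's range is limited). The gripper opens to 92 mm and grips with 3 to 60 N. Pads are 19 mm wide; open, the fingers measure 130 mm over their backs; the gripper's body (75 mm by 190 mm) begins 47 mm behind the grasp point.
Start: joints at [-1.331, 0.434, 0.025, 1.573, -0.012, 1.134, -0.075], TCP at [0.21, 0.589, 0.227] pointing down, gripper open.
Joint ranges: [-2.62, 2.62], [-0.44, 2.09], [-1.27, 1.32], [0.08, 2.57], [-1.32, 4.46], [0.12, 2], [-2.74, 2.74]. Speed limits (rad/s): [2.22, 2.22, 3.01, 3.01, 3.14, 3.14, 3.14].

### API

Orientations are given as a rotation vector (axis times angle).
In Python, from cell import arm gives the robot as it stands.
- The arm moves only by the tool step_hand, called as name(argument=value, ...) on one line, values as JSON. Schema: {"type":"object","properties":{"deltas":{"type":"array","items":{"type":"number"},"minItems":5,"maxItems":50},"grip_n":{"type":"number"},"only":{"type":"string"},"quiet":{"type":"boolean"},"lines":{"type":"string"}},"required":["deltas"],"additionalProperties":false}. deltas is one flat list of numbers that holds 1 to 10 rows one after another, with no inner brackets; each row has 5 numbers: dx, dy, dz in a scale on which 1.0 is 0.3 m, then a turn about the tool's z in parts of the range, where 1.0 means 2 rad, then the opening from 0.0 (shut) to 1.0 (fully open); each row shifts and turns the commanded pose from where the row before left it, along the tool's axes as they then stand; what a row does not reach is not made up. A row lasts 1/10 s, in which the tool goes at most 0.05 m and 0.15 rad, less where a joint would pass 70% of its speed; a pose out of reach is approached as far as the arm can. The fingers move at their own pace and stop on an object; grip_n is the grip in N (left out, the last holds). Time passes only in rows, so rows that do not move let the fingers close. The tool returns the time, the measured TCP pose, the force, the opening and the grip force at its end. only (a regular expression) keeps the lines of the reply that match it, lines (a string "A,B") keeps lines A to B, and quiet returns only ok. Input that does not fit is refused with a message, and nothing moves.
- arm.observe(): the state, without advancing time (a new reading comes with each control period).
- arm.get_image(name): name is "side" or "top"; returns a dict with "image" (480x640x3 uint8, blue, green, red), "fx", "fy", "cx", "cy" (pixels), "distortion" ([k1, k2, p1, p2, k3] as OpenCV has them; the pictures are not rectified), "cam_to_world" (4x4, takes a point from camera to world coordinates). Camera axes: x right, y down, z forward; pixel columns grow to the right and rows downward; lengths in m; the calibration is good to about 2 mm. A picture is of the moment at which its call begins. There is no depth.
- arm.sign_off(): hands the job in; it is judged then, once.
The state is a dict: "clock": time; "joints": joint angles; "dq": joint speeds; "joint_efforts": joint torques, N m; "position": TCP position; "ee_rot": TCP orientation; "force": force on the tool from outside, world axes, zero at the start; "ft_torque": the same for the moment, N m; "width": opening from 0.0 (shut) to 1.0 (fully open); "gripper_force": force on a finger pad.
Only numpy, scipy, OpenCV 4.12 (cv2) and the standard library are available. Lean on these libraries where they do the work, as an engineer would, in place of code of your own. Each camera call takes 0.05 s, during which the arm holds its last target. There are 200 camera calls.

### The job

Of the two square oil bottles in the aluminium rack, one has its screw cap left loose: it stands up off the shoulder with bare neck showing beneath. While that bottle stands in the rack, test-twist its cap about a quarter turn, either way, then stand the bottle upright in the steel tray, setting it down rather than dropping it, and let go. Leave the tightly capped bottle standing in its place in the rack.

Things in the scene. Friction and masses are not known exactly. Their poses are not given: they have to be found in the camera images.
- loose_bottle: Loose-capped bottle, about 0.12 to 0.25 kg: white plastic, square body 56 x 56 mm, 75 mm high, shoulder to 83 mm, neck 26 mm across; black ribbed round cap 36 mm across on the bottle's axis, from 102 to 124 mm above the underside, 19 mm of bare neck below it. Origin: centre of underside, z up, x and y square to its faces. It stands in either pocket of the rack; it can be lifted by the cap.
- tight_bottle: Tight-capped bottle in the rack's other pocket: same bottle, but the cap spans 84 to 106 mm, no neck showing, top 18 mm lower. Origin and axes likewise. The rack is fixed aluminium: floor 6 mm thick, two 60 mm square pockets 34 mm deep, centres 116 mm apart, rim 40 mm above the bench; a pocket stops a bottle turning by more than about 6 degrees.
- loose_cap (a joint): Angle of the loose cap on its bottle in rad: 0 at the start, growing anticlockwise seen from above; it turns freely by up to 1.6 either way, against a light friction of 0.08 N m, stays where it is left, and neither rises nor comes off.
- tray: The steel tray: an open square tray fixed on the bench, 160 x 160 mm outside and 30 mm high, walls and floor 4 to 5 mm thick, empty. Origin at the centre of its underside, x and y along its sides, z up.

How it is judged:
By the outcome, as a careful person would: the job done as asked, in the order asked, and still so for the second after the job is handed in, with the robot touching nothing.
It also fails if it takes over 48 s, if anything falls off the work surface, if the arm or the gripper's body presses on something with over 40 N, if the wrist force passes 120 N, or if a joint passes its speed limit or range.

## Working session

There is one attempt and no reset: what is moved stays moved. The work goes in short steps, Python scripts to look and compute and a tool call to move; the robot and the scene stay as the last step left them, time stands still between calls to the robot, and variables do not carry over. Pictures are saved under pics/ and viewed, at most 10 in all, crops included, and the job is handed in when it is done.

```bash
ls; mkdir -p pics; python3 - <<'E'
from cell import arm
import cv2
o=arm.observe();print(o)
for n in("side","top"):
    d=arm.get_image(n);cv2.imwrite(f"pics/{n}1.png",d["image"]);print(n,d["fx"],d["cx"],d["cy"],d["distortion"],d["cam_to_world"])
E
```

```text
cell.py
pics
{'clock': 0.0, 'joints': array([-1.33058415,  0.43520719,  0.02497971,  1.57407733, -0.01159108,
        1.13400016, -0.0751008 ]), 'dq': array([ 1.70905549e-03, -5.02983196e-04,  3.60022099e-05,  2.49449582e-04,
        1.54826954e-03,  6.83171450e-04, -1.20224050e-03]), 'joint_efforts': array([ 7.87083954e-04, -6.67856669e+01,  9.85486172e-01, -3.14461756e+01,
       -6.06797612e-02,  4.30848997e-02,  1.76740873e-04]), 'position': array([0.20997676, 0.58813946, 0.22596251]), 'ee_rot': array([-5.35948212e-01, -3.09542310e+00,  2.42362690e-03]), 'force': array([-0.1788359 ,  0.18923845, -0.10468534]), 'ft_torque': array([-0.02327288, -0.02593632, -0.01669028]), 'gripper_force': 0.0, 'width': 1.001175019787586}
side 493.1731455179093 324.99116308722745 240.97973909367877 [-0.07548436  0.          0.          0.          0.        ] [[ 0.98713655 -0.10590984  0.11976872  0.46456028]
 [-0.15911925 -0.72377051  0.6714442  -0.5300418 ]
 [ 0.01557252 -0.68186462 -0.73131262  0.6673433 ]
 [ 0.          0.          0.          1.        ]]
top 605.5756456781554 313.4665316213508 238.26665847692965 [-0.0362309  0.         0.         0.         0.       ] [[-0.01786893 -0.98949163  0.14348175  0.37432798]
 [-0.99980347  0.01891573  0.00593485  0.00576514]
 [-0.00858654 -0.14334751 -0.98963517  1.25672388]
 [ 0.          0.          0.          1.        ]]
```

View pics/side1.png

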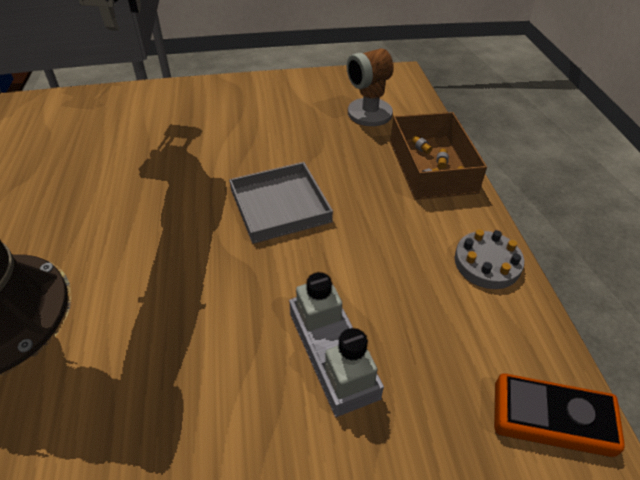

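View pics/top1.png

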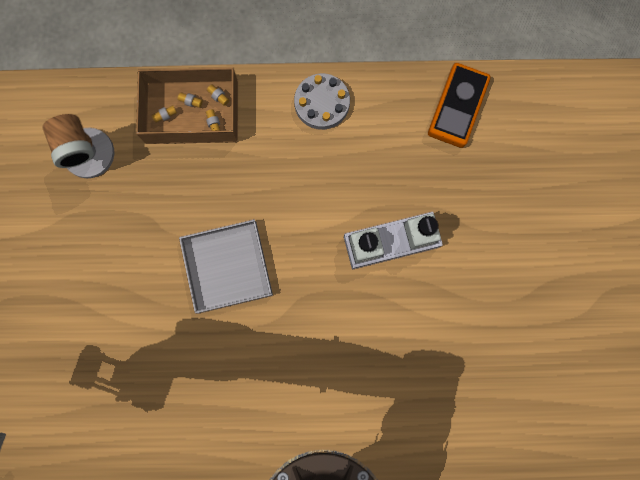

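Side view: caps at about (319,286) and (353,344), tray at (281,203). Top view: caps at (368,242) and (428,226), tray at (226,266). Next I'll zoom in.

```bash
python3 - <<'E'
import cv2,numpy as np
s=cv2.imread("pics/side1.png");t=cv2.imread("pics/top1.png")
a=cv2.resize(s[260:420,280:390],None,fx=3.6,fy=3.6,interpolation=cv2.INTER_CUBIC)
b=cv2.resize(t[200:280,335:455],None,fx=3.33,fy=3.33,interpolation=cv2.INTER_CUBIC)
m=np.zeros((580,800,3),np.uint8);m[:576,:396]=a;m[:b.shape[0],400:400+b.shape[1]]=b[:, :400]
c=cv2.resize(t[210:320,170:285],None,fx=2.6,fy=2.6,interpolation=cv2.INTER_CUBIC)
m[280:280+c.shape[0],400:400+c.shape[1]]=c
cv2.imwrite("pics/m1.png",m)
for n,im in(("side",s),("top",t)):
    k=(im.max(2)<45).astype(np.uint8)
    k=cv2.morphologyEx(k,cv2.MORPH_CLOSE,np.ones((5,5)))
    N,_,st,ce=cv2.connectedComponentsWithStats(k)
    for i in range(1,N):
        if 150<st[i,4]<1500:print(n,st[i],ce[i])
E
```

```text
side [ 348   59   44   53 1006] [368.76143141  84.02385686]
side [435  83  77   5 172] [478.90697674  85.8372093 ]
side [ 233  165   99   77 1186] [283.68043845 203.89123103]
side [456 258  64  30 361] [482.78393352 279.00277008]
side [307 273  25  27 556] [318.75899281 285.86330935]
side [339 329  28  32 739] [352.39783491 343.8849797 ]
top [ 435   66   52   73 1149] [463.41166232  93.85291558]
top [ 60 153  29  14 273] [ 74.12454212 159.37728938]
top [418 216  20  20 296] [427.59797297 225.47972973]
top [359 233  19  18 273] [368.04761905 241.6043956 ]
top [290 453  83  27 576] [328.86111111 471.15277778]
```

View pics/m1.png

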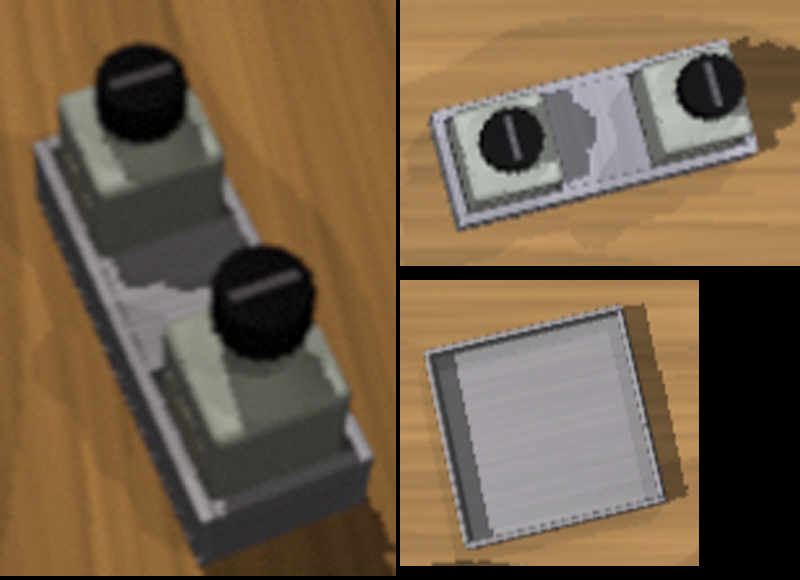

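The two crops show that the near cap (side view, (353,344); right-hand one in the top view) is larger and displaced more, so it looks like the raised one. Triangulation will check this. In the top view the tray rim corners are about (180,238), (255,220), (271,295) and (196,313).

```bash
cat > h.py <<'E'
import cv2,numpy as np
from cell import arm
from scipy.optimize import least_squares
from scipy.spatial.transform import Rotation as R
def cams(): return {n:arm.get_image(n) for n in("side","top")}
def proj(d,P):
    M=np.linalg.inv(d["cam_to_world"]);K=np.array([[d["fx"],0,d["cx"]],[0,d["fy"],d["cy"]],[0,0,1]])
    return cv2.projectPoints(np.atleast_2d(P).astype(float),cv2.Rodrigues(M[:3,:3])[0],M[:3,3],K,np.array(d["distortion"],float))[0][:,0]
def tri(c,ps,pt):
    r=least_squares(lambda X:np.r_[proj(c["side"],X)[0]-ps,proj(c["top"],X)[0]-pt],[.4,0,.1])
    return r.x,np.sqrt((r.fun**2).mean())
E
python3 - <<'E'
from h import *
np.set_printoptions(precision=4,suppress=True)
c=cams()
a=tri(c,(318.76,285.86),(368.05,241.6));b=tri(c,(352.4,343.88),(427.6,225.48));print(a,b)
d=b[0]-a[0];print("axis",np.linalg.norm(d[:2]),np.degrees(np.arctan2(d[1],d[0])))
T=[]
for s,t in zip([(305,166),(331,209),(254,238),(232,181)],[(180.4,237.7),(255.4,220.4),(271.5,294.6),(196.2,312.7)]):
    x,e=tri(c,s,t);T.append(x);print(x,e)
T=np.array(T);print(T.mean(0),[np.degrees(np.arctan2(*(T[i]-T[j])[1::-1])) for i,j in((0,1),(3,2),(0,3),(1,2))])
o=arm.observe();print(R.from_rotvec(o["ee_rot"]).as_matrix())
E
```

```text
(array([ 0.5346, -0.0927,  0.0961]), np.float64(0.15871901111216982)) (array([ 0.5611, -0.2061,  0.1137]), np.float64(0.16267750433949005))
axis 0.1164294536888156 -76.82940910067329
[0.5627 0.2903 0.0133] 0.5391704944800345
[0.592  0.1317 0.0328] 0.271989448078805
[0.4426 0.1021 0.0071] 0.877711277224097
[0.408  0.2549 0.02  ] 0.9806429512912295
[0.5013 0.1947 0.0183] [np.float64(100.4490572283236), np.float64(102.76857591408415), np.float64(12.914680104353806), np.float64(11.205073939323409)]
[[-0.9418  0.3362 -0.0002]
 [ 0.3362  0.9418 -0.0009]
 [-0.0001 -0.0009 -1.    ]]
```

Cap heights differ by 18 mm, so the loose bottle is the near one, with its cap centre at about (0.561,-0.206). I'm moving above it now, and will watch joint 7 on the way.

The rows are not in the units I measure in: shifts go in shares of 0.3 m and turns go in shares of 2 rad. I convert before sending: -0.0315 m / 0.3 = -0.105, -0.03 m / 0.3 = -0.1.

step_hand(deltas=[-0.1, -0.105, 0, 0, 1, -0.1, -0.105, 0, 0, 1, -0.1, -0.105, 0, 0, 1, -0.1, -0.105, 0, 0, 1, -0.1, -0.105, 0, 0, 1, -0.1, -0.105, 0, 0, 1, -0.1, -0.105, 0, 0, 1, -0.1, -0.105, 0, 0, 1, -0.1, -0.105, 0, 0, 1, -0.1, -0.105, 0, 0, 1], grip_n=30)

```text
clock: 1.2
position: [0.3871, 0.1894, 0.2269]
ee_rot: [0.536, 3.095, 0.001]
force: [1.2, 0.8, 1.1]
width: 0.999
gripper_force: 0.0
```

step_hand(deltas=[-0.1, -0.105, 0, 0, 1, -0.1, -0.105, 0, 0, 1, -0.1, -0.105, 0, 0, 1, -0.1, -0.105, 0, 0, 1, -0.1, -0.105, 0, 0, 1, -0.1, -0.105, 0, 0, 1, -0.1, -0.105, 0, 0, 1, -0.1, -0.105, 0, 0, 1, -0.1, -0.105, 0, 0, 1, -0.1, -0.105, 0, 0, 1])

```text
clock: 2.2
position: [0.5639, -0.2079, 0.2266]
ee_rot: [-0.535, -3.096, -0.0]
force: [0.5, -0.1, 0.0]
width: 1.002
gripper_force: 0.0
```

```bash
python3 -c "
from h import *
o=arm.observe();M=R.from_rotvec(o['ee_rot']).as_matrix();print(o['joints'],o['position'],M,M.T@(np.array([.5605,-.2055,.100])-o['position']))"
```

```text
[-0.08102708  0.41673428  0.4932406   1.66384605 -0.21532187  1.11541397
  1.70018265] [ 0.56387366 -0.20788511  0.22659124] [[-9.41959841e-01  3.35725568e-01 -4.07999640e-05]
 [ 3.35725545e-01  9.41959810e-01  2.71978802e-04]
 [ 1.29742164e-04  2.42495519e-04 -9.99999962e-01]] [0.00396217 0.00108336 0.12659203]
```

In the tool's units: 0.03 m / 0.3 = 0.1, 0.025 m / 0.3 = 0.0833.

step_hand(deltas=[0.0133, 0.0033, 0.0667, 0, 1, 0, 0, 0.1, 0, 1, 0, 0, 0.1, 0, 1, 0, 0, 0.0833, 0, 1, 0, 0, 0.0717, 0, 1, 0, 0, 0, 0, 1, 0, 0, 0, 0, 1], grip_n=30)

```text
clock: 2.9
position: [0.5599, -0.2042, 0.1005]
ee_rot: [-0.536, -3.095, 0.0]
force: [0.8, -0.8, 0.4]
width: 1.003
gripper_force: 0.0
```

```bash
python3 - <<'E'
from h import *
c=cams();s=c["side"]["image"];t=c["top"]["image"]
m=np.zeros((580,800,3),np.uint8)
a=cv2.resize(s[220:420,260:400],None,fx=2.8,fy=2.8);b=cv2.resize(t[170:290,335:485],None,fx=2.6,fy=2.6)
m[:560,:392]=a;m[:312,400:790]=b;cv2.imwrite("pics/m2.png",m)
E
```

```text
(no output)
```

View pics/m2.png

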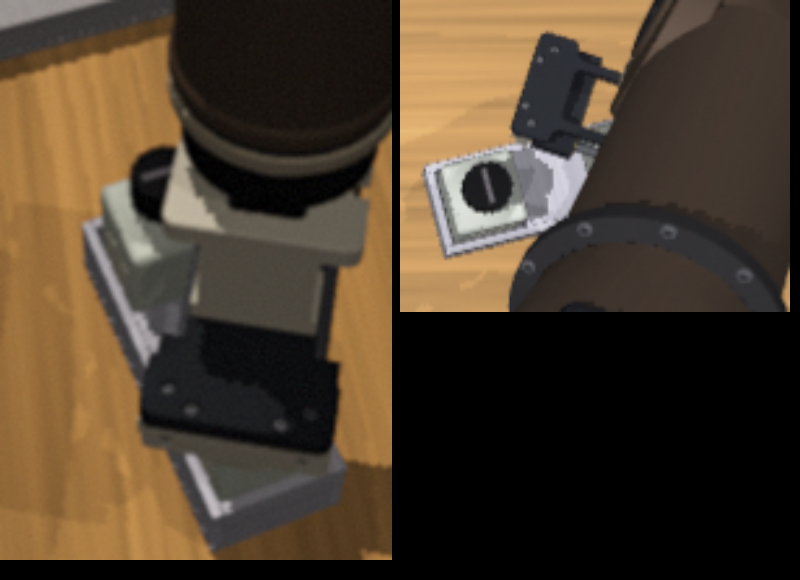

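The fingers straddle the near cap, which is hidden behind the near finger. There's no contact with the tight bottle. Closing.

step_hand(deltas=[0, 0, 0, 0, 0.3, 0, 0, 0, 0, 0.3, 0, 0, 0, 0, 0.3, 0, 0, 0, 0, 0.3, 0, 0, 0, 0, 0.3, 0, 0, 0, 0, 0.3, 0, 0, 0, 0, 0.3, 0, 0, 0, 0, 0.3], grip_n=30)

```text
clock: 3.8
position: [0.5598, -0.2043, 0.1002]
ee_rot: [-0.536, -3.095, 0.0]
force: [0.2, -0.7, -1.8]
width: 0.387
gripper_force: 30.0
```

In the tool's units: 0.13 rad / 2 = 0.065.

step_hand(deltas=[0, 0, 0, 0.065, 0.3, 0, 0, 0, 0.065, 0.3, 0, 0, 0, 0.065, 0.3, 0, 0, 0, 0.065, 0.3, 0, 0, 0, 0.065, 0.3, 0, 0, 0, 0.065, 0.3])

```text
clock: 4.4
position: [0.5603, -0.2044, 0.1003]
ee_rot: [1.679, 2.654, -0.0]
force: [2.2, -0.7, -2.1]
width: 0.386
gripper_force: 30.0
```

step_hand(deltas=[0, 0, 0, 0.065, 0.3, 0, 0, 0, 0.065, 0.3, 0, 0, 0, 0.065, 0.3, 0, 0, 0, 0.065, 0.3, 0, 0, 0, 0.065, 0.3, 0, 0, 0, 0.065, 0.3, 0, 0, 0, 0, 0.3, 0, 0, 0, 0, 0.3])

```text
clock: 5.2
position: [0.5606, -0.2046, 0.1003]
ee_rot: [2.553, 1.828, 0.0]
force: [3.3, -2.2, -1.0]
width: 0.38
gripper_force: 30.0
```

```bash
python3 -c "
from h import *
o=arm.observe();print(o['joints'],o['ft_torque'],R.from_rotvec(o['ee_rot']).as_matrix())"
```

```text
[-0.30297174  0.65537055  0.86623441  1.83367283 -0.61074877  0.94160587
  0.50942772] [-0.90368751 -0.882526    0.05615057] [[ 3.22321789e-01  9.46629700e-01  9.35516631e-04]
 [ 9.46629709e-01 -3.22320510e-01 -1.29711388e-03]
 [-9.26350324e-04  1.30367590e-03 -9.99998721e-01]]
```

Lifting straight up and checking.

In the tool's units: -0.02 m / 0.3 = -0.0667, -0.015 m / 0.3 = -0.05.

step_hand(deltas=[0, 0, -0.02, 0, 0.3, 0, 0, -0.04, 0, 0.3, 0, 0, -0.05, 0, 0.3, 0, 0, -0.05, 0, 0.3, 0, 0, -0.0667, 0, 0.3, 0, 0, -0.0667, 0, 0.3, 0, 0, -0.0667, 0, 0.3, 0, 0, -0.0667, 0, 0.3, 0, 0, -0.04, 0, 0.3, 0, 0, 0, 0, 0.3])

```text
clock: 6.2
position: [0.5604, -0.2044, 0.2423]
ee_rot: [2.556, 1.823, 0.003]
force: [0.9, -0.1, -1.8]
width: 0.385
gripper_force: 30.0
```

```bash
python3 - <<'E'
from h import *
c=cams();s=c["side"]["image"];t=c["top"]["image"]
m=np.zeros((580,800,3),np.uint8)
a=cv2.resize(s[180:420,250:420],None,fx=2.35,fy=2.35);b=cv2.resize(t[170:290,335:485],None,fx=2.6,fy=2.6)
m[:564,:399]=a[:, :399];m[:312,400:790]=b;cv2.imwrite("pics/m3.png",m)
tc=[]
for z in(.03,):
  for p in[(180.4,237.7),(255.4,220.4),(271.5,294.6),(196.2,312.7)]:
    tc.append(least_squares(lambda X:proj(c["top"],[X[0],X[1],z])[0]-p,[.5,.2]).x)
tc=np.array(tc);print(tc,tc.mean(0))
o=arm.observe();M=R.from_rotvec(o['ee_rot']).as_matrix();print(o['position'],M.T@(np.r_[tc.mean(0),.23]-o['position']))
E
```

```text
[[0.55858626 0.28647754]
 [0.59161908 0.1319525 ]
 [0.43873565 0.1000178 ]
 [0.40493895 0.25247329]] [0.49846999 0.19273028]
[ 0.55964857 -0.20369672  0.23998812] [ 0.35487706 -0.18695641  0.0103209 ]
```

View pics/m3.png

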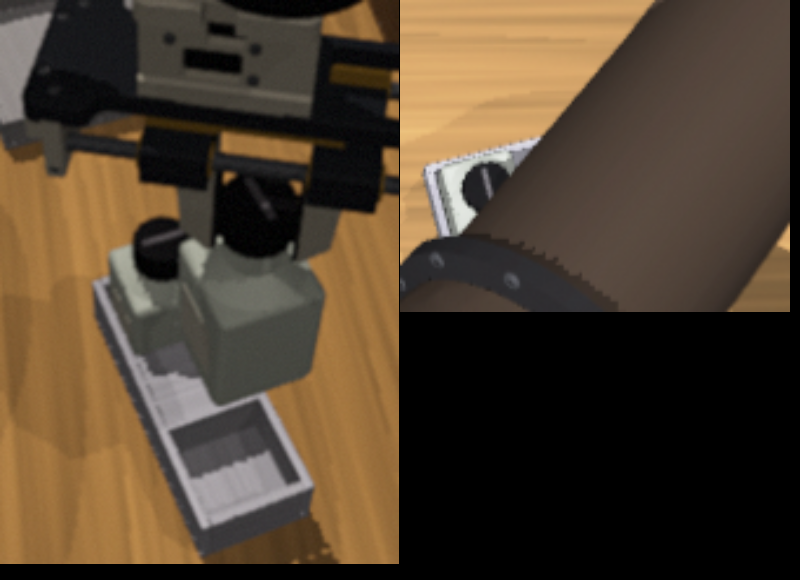

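The bottle hangs upright in the grip, clear of the rack. Its cap stripe has turned about 90° and the tight bottle hasn't moved. Carrying it to the tray.

In the tool's units: 0.03 m / 0.3 = 0.1, -0.016 m / 0.3 = -0.0533.

step_hand(deltas=[0.0333, -0.0167, 0, 0, 0.3, 0.0667, -0.0367, 0, 0, 0.3, 0.1, -0.0533, 0, 0, 0.3, 0.1, -0.0533, 0, 0, 0.3, 0.1, -0.0533, 0, 0, 0.3, 0.1, -0.0533, 0, 0, 0.3, 0.1, -0.0533, 0, 0, 0.3, 0.1, -0.0533, 0, 0, 0.3, 0.1, -0.0533, 0, 0, 0.3, 0.1, -0.0533, 0, 0, 0.3])

```text
clock: 7.3
position: [0.5104, 0.1002, 0.2394]
ee_rot: [-2.557, -1.824, 0.002]
force: [0.4, 0.2, -1.5]
width: 0.386
gripper_force: 30.0
```

step_hand(deltas=[0.1, -0.0533, 0, 0, 0.3, 0.0833, -0.04, 0, 0, 0.3, 0.05, -0.0267, 0, 0, 0.3, 0.0333, -0.0167, 0, 0, 0.3, 0.0167, -0.0067, 0, 0, 0.3, 0, 0, 0, 0, 0.3, 0, 0, 0, 0, 0.3])

```text
clock: 8.0
position: [0.4992, 0.191, 0.2403]
ee_rot: [2.559, 1.821, -0.0]
force: [-0.2, -0.1, -2.7]
width: 0.387
gripper_force: 30.0
```

```bash
python3 - <<'E'
from h import *
c=cams();s=c["side"]["image"];cv2.imwrite("pics/m4.png",cv2.resize(s[40:290,180:420],None,fx=2.3,fy=2.3))
o=arm.observe();M=R.from_rotvec(o['ee_rot']).as_matrix();print(o['position'],o['joints'],M.T@(np.array([.4985,.193,.099])-o['position']),o['force'],M)
E
```

```text
[0.49919311 0.19109071 0.24039204] [-1.24619441  0.4187191   1.09792914  1.83009758 -0.40880799  1.14454739
 -0.34288042] [ 0.00156321 -0.001312    0.1413919 ] [ 0.80797679  0.53998051 -2.11579779] [[ 3.27990271e-01  9.44681071e-01  2.37640885e-04]
 [ 9.44681096e-01 -3.27990283e-01  1.58238347e-05]
 [ 9.28923783e-05  2.19304788e-04 -9.99999972e-01]]
```

View pics/m4.png

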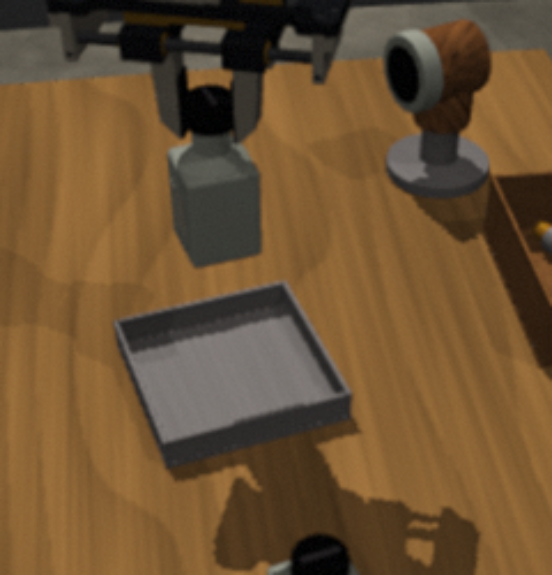

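The bottle hangs upright above the middle of the tray. Lowering it, with fine steps at the end.

In the tool's units: 0.025 m / 0.3 = 0.0833, 0.02 m / 0.3 = 0.0667.

step_hand(deltas=[0, 0, 0.0667, 0, 0.3, 0, 0, 0.0833, 0, 0.3, 0, 0, 0.0833, 0, 0.3, 0, 0, 0.0833, 0, 0.3, 0, 0, 0.0667, 0, 0.3, 0, 0, 0.04, 0, 0.3, 0, 0, 0.02, 0, 0.3, 0, 0, 0.01, 0, 0.3, 0, 0, 0, 0, 0.3, 0, 0, 0, 0, 0.3])

```text
clock: 9.1
position: [0.4994, 0.1925, 0.1049]
ee_rot: [2.558, 1.824, 0.002]
force: [0.8, 0.3, -2.7]
width: 0.385
gripper_force: 30.0
```

step_hand(deltas=[0, 0, 0.0033, 0, 0.3, 0, 0, 0.0033, 0, 0.3, 0, 0, 0.0033, 0, 0.3, 0, 0, 0, 0, 0.3, 0, 0, 0, 0, 0.3])

```text
clock: 9.6
position: [0.4989, 0.1925, 0.1012]
ee_rot: [2.558, 1.824, 0.0]
force: [-0.5, 0.1, -2.2]
width: 0.385
gripper_force: 30.0
```

In the tool's units: 0.001 m / 0.3 = 0.0033.

step_hand(deltas=[0, 0, 0.0033, 0, 0.3, 0, 0, 0, 0, 0.3, 0, 0, 0, 0, 0.3])

```text
clock: 9.9
position: [0.4989, 0.1924, 0.1002]
ee_rot: [-2.558, -1.824, 0.0]
force: [-0.0, 0.3, -1.9]
width: 0.385
gripper_force: 30.0
```

step_hand(deltas=[0, 0, 0.0023, 0, 0.3, 0, 0, 0, 0, 0.3, 0, 0, 0, 0, 0.3])

```text
clock: 10.2
position: [0.4989, 0.1924, 0.0995]
ee_rot: [-2.558, -1.824, 0.0]
force: [0.4, -0.1, -3.0]
width: 0.383
gripper_force: 30.0
```

step_hand(deltas=[0, 0, 0.0017, 0, 0.3, 0, 0, 0, 0, 0.3, 0, 0, 0, 0, 0.3])

```text
clock: 10.5
position: [0.4989, 0.1924, 0.099]
ee_rot: [2.558, 1.824, 0.0]
force: [-0.1, 0.5, -2.0]
width: 0.383
gripper_force: 30.0
```

In the tool's units: 0.0007 m / 0.3 = 0.0023.

step_hand(deltas=[0, 0, 0.0023, 0, 0.3, 0, 0, 0, 0, 0.3, 0, 0, 0, 0, 0.3])

```text
clock: 10.8
position: [0.4989, 0.1924, 0.0983]
ee_rot: [-2.558, -1.824, 0.0]
force: [0.2, -0.6, -2.5]
width: 0.385
gripper_force: 30.0
```

step_hand(deltas=[0, 0, 0.0023, 0, 0.3, 0, 0, 0, 0, 0.3, 0, 0, 0, 0, 0.3])

```text
clock: 11.1
position: [0.4991, 0.1922, 0.0979]
ee_rot: [2.558, 1.823, 0.0]
force: [-1.7, -0.8, 4.3]
width: 0.387
gripper_force: 30.0
```

The force change shows the bottle is on the floor, so I'll let go and retreat.

In the tool's units: -0.0003 m / 0.3 = -0.001.

step_hand(deltas=[0, 0, -0.001, 0, 0.3, 0, 0, 0, 0, 0.5, 0, 0, 0, 0, 0.6, 0, 0, 0, 0, 0.8, 0, 0, 0, 0, 1, 0, 0, 0, 0, 1, 0, 0, 0, 0, 1, 0, 0, 0, 0, 1])

```text
clock: 11.9
position: [0.4989, 0.1925, 0.0979]
ee_rot: [2.558, 1.824, 0.0]
force: [0.4, 0.2, 0.1]
width: 0.947
gripper_force: 0.0
```

step_hand(deltas=[0, 0, -0.0333, 0, 1, 0, 0, -0.0667, 0, 1, 0, 0, -0.1, 0, 1, 0, 0, -0.1333, 0, 1, 0, 0, -0.1333, 0, 1, -0.1, 0.1, 0, 0, 1, -0.1333, 0.0667, 0, 0, 1, -0.1333, 0.0667, 0, 0, 1, 0, 0, 0, 0, 1])

```text
clock: 12.8
position: [0.5295, 0.0581, 0.2397]
ee_rot: [2.565, 1.81, 0.002]
force: [0.3, -0.6, 0.5]
width: 0.998
gripper_force: 0.0
```

step_hand(deltas=[-0.1333, 0, 0, 0, 1, -0.1333, 0, 0, 0, 1, -0.1333, 0, 0, 0, 1, -0.1, 0, 0, 0, 1, 0, 0, 0, 0, 1])

```text
clock: 13.3
position: [0.4787, -0.0804, 0.2389]
ee_rot: [2.564, 1.815, 0.002]
force: [1.3, 0.9, -0.3]
width: 1.0
gripper_force: 0.0
```

```bash
python3 - <<'E'
from h import *
c=cams();s=c["side"]["image"];t=c["top"]["image"]
m=np.zeros((600,800,3),np.uint8)
a=cv2.resize(s[120:420,200:400],None,fx=1.99,fy=1.99);b=cv2.resize(t[180:330,170:460],(400,207))
m[:a.shape[0],:a.shape[1]]=a;m[:207,400:800]=b;cv2.imwrite("pics/m5.png",m)
E
```

```text
(no output)
```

View pics/m5.png

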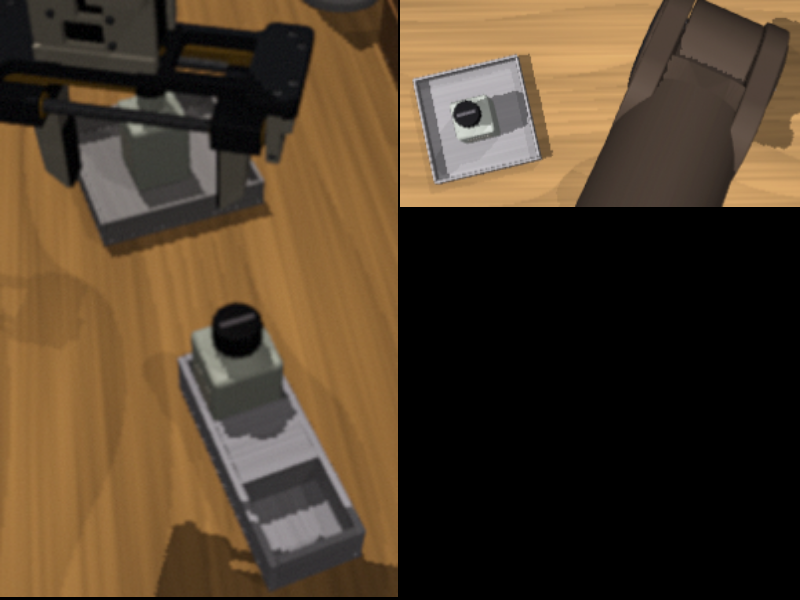

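In both views the loose-capped bottle stands upright in the tray, with its cap stripe turned about 90° relative to the body. The tight bottle is still in its pocket and the arm is clear. Handing in.

```bash
python3 -c "
from cell import arm
print(arm.sign_off())"
```

```text
the job is handed in; nothing more can be done
None
```

I gave the loose cap about a quarter turn clockwise in the rack, then set that bottle down upright in the tray and let go; the tight-capped bottle stayed in its pocket, and the job was handed in at about 13 s on the robot's clock.

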